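# Clamp the small bottle in the bench clamp

## Robot

A 6-joint arm with a two-finger parallel gripper is mounted at the origin on a cart in front of the work surface, level with it; the furniture and walls round the work are solid. World frame = base frame: x ahead of the robot, y to its left, z up, the work surface at z = 0. Lengths are in m, angles in rad, forces in N, time in s.
With the tool pointing down it reaches from about 0.275 to 0.75 m from the base axis. Payload 10.2 kg.
Tool frame: the origin (TCP) lies at the very end of the fingers, on their centre line; the grasp point (between the pads) lies 19 mm behind it; z points along the fingers, y is the line along which they close (so a half turn about z gives the same grasp; the last joint's range is limited). The gripper opens to 85 mm and grips with 20 to 120 N. Pads are 22 mm wide; open, the fingers measure 114 mm over their backs; the gripper's body (76 mm by 85 mm) begins 54 mm behind the grasp point. The pads swing forward as they close: fully open they stand 13 mm farther back than shut.
Start: joints at [-1.368, 0.313, 1.498, -0, 1.331, -0.223], TCP at [0.217, -0.478, 0.231] pointing down, gripper open.
Joint ranges: [-2.94, 2.94], [-0.97, 2.17], [0.19, 2.56], [-1.23, 4.37], [0.02, 3.11], [-2.88, 2.88]. Speed limits (rad/s): [2.39, 2.39, 3.01, 3.14, 3.14, 3.14].

## Interface

Orientations are given as a unit quaternion [x, y, z, w].
In Python, from rig import robot gives the robot as it stands. The module is installed in compiled form; this text tells all that it offers.
- The arm moves only by the tool play_rows, never from a script. Its argument "commands" is a list of rows, each an object with "delta_pos": the shift along the tool's x, y, z scaled (see below), a list of three; "rotation": the turn, a rotation vector about the tool's x, y, z scaled (see below), a list of three; "claw": the closure, from 0 (fully open) to 1 (shut). In form: [{"delta_pos": [dx, dy, dz], "rotation": [ax, ay, az], "claw": claw}, ...]. A call has 1 to 5 rows; each row shifts and turns the commanded pose from where the row before left it, along the tool's axes as they then stand; what a row does not reach is not made up. The controller multiplies each number of a shift by 400 mm and each number of a turn by 90 degrees. A row lasts 1/8 s, in which the tool goes at most 62.5 mm and 10.7 degrees, less where a joint would pass 70% of its speed; a pose out of reach is approached as far as the arm can. A call with a number of a shift or a turn outside -1 to 1 is refused whole. A call with a gripper value outside its range is refused whole. The fingers move at their own pace and stop on an object; the grip force is fixed at half the most. Time passes only in rows, so rows that do not move let the fingers close. It gives the time, the measured TCP pose, the force, the opening and the grip force at its end, in the units of the state.
- robot.get_state(): the state, without advancing time (a new reading comes with each control period).
- robot.capture(name): name is "side" or "top" or "wrist"; returns a dict with "pixels" (400x640x3 uint8, blue, green, red), "intrinsics" (3x3 intrinsics, pixels), "cam_to_world" (4x4, takes a point from camera to world coordinates). Camera axes: x right, y up, looking along -z (the intrinsics and any distortion apply to the point x, -y, -z); pixel columns grow to the right and rows downward; lengths in m; the calibration is good to about 2 mm. A picture is of the moment at which its call begins. There is no depth.
- robot.close_job(): hands the job in; it is judged then, once.
The state is a dict: "t": time; "joint_positions": joint angles; "dq": joint speeds; "joint_torque": joint torques, N m; "tool_pos": TCP position; "ee_rot": TCP orientation; "ft_force": force on the tool from outside, world axes, zero at the start; "torque": the same for the moment, N m; "width": finger opening in m; "finger_force": force on a finger pad.
Only numpy, scipy, OpenCV 4.12 (cv2) and the standard library are available. Lean on these libraries where they do the work, as an engineer would, in place of code of your own. Each camera call takes 0.05 s, during which the arm holds its last target. There are 200 camera calls.

## Task

Crank the bench clamp open, take the small screw-cap bottle from between the beaker and the tip box and set it down upright between the clamp's jaws, centred on their width. Then crank the clamp shut on it until the spring-loaded pad of the moving jaw is pushed about halfway into its travel, and let go. Leave the beaker, tip box, large bottle and timer standing where they are.

Things in the scene. Friction and masses are not known exactly. Their poses are not given: they have to be found in the camera images.
- clamp: Bench clamp fixed to the bench (place, yaw vary): base plate 222 x 90 mm, top at z = 12 mm; fixed V jaw at its -x end, moving jaw in the middle, gear housing (66 x 66 mm, top 68 mm) at its +x end with a flat crank on top. Jaws 64 mm wide, tops at 54 mm. Origin: underside of the base, midway between seat and crank centre; x from the fixed jaw to the crank, y along the jaws' width, z up.
- seat (a point): Point on the top of the base plate (z = 12 mm) where the axis of the small bottle stands when it is clamped against the fixed V jaw, at the middle of the jaws' width; clamp x = -57 mm. Axes as the clamp's. With the jaw open the bottle may also stand up to 32 mm nearer the moving jaw.
- crank_centre (a point): Point on the crank's vertical turning axis at the height of the middle of the crank handle (108 mm above the bench); clamp x = +57 mm, fixed to the clamp.
- crank_grip (a point): Middle of the crank's upright handle: black round post 18 mm thick, 83 to 127 mm above the bench, spinning freely on the crank arm (8 mm thick, top at 82 mm); it travels a circle of 40 mm radius about the crank centre. Turning takes about 2.5 N at the handle, hardly more when the pad presses; the crank stays where it is left.
- crank (a joint): Crank angle, rad. 0: jaw fully shut, handle towards the clamp's +x. Grows counter-clockwise seen from above, which opens the jaw 20 mm a turn (3.183 mm a radian); clockwise shuts it. Range 0 to 18.85.
- jaw (a joint): Travel of the moving jaw, m, driven by the crank: 0 shut to 0.060 open, towards clamp +x. The free gap from the valley of the V jaw to the pad is 12 mm + this; the bottle fills 44.5 mm of it, so the pad meets the bottle standing in the V at jaw = 0.0325.
- pad (a joint): How far the spring-loaded pad is pushed back into the moving jaw, m: 0 free, 0.008 bottomed (2.5 to 22 N). It is an aluminium plate 56 mm wide, 36 mm tall, with an 8 mm slot between it and the jaw block. Once the bottle is held between V and pad, each further mm of jaw travel pushes it in 1 mm; halfway is 0.004.
- pad_face (a point): Centre of the pad's face, 34 mm above the bench; moves with pad and jaw.
- bottle_small: The small screw-cap glass bottle, 86 mm tall: body 43 mm in diameter up to 58 mm, cap 27 mm in diameter from 58 to 81 mm (grasp it by the cap, fingertips above the shoulder). Origin: centre of its underside, z up. About 0.1 kg.
- beaker: Beaker standing 63 to 72 mm from the small bottle (centre to centre), 71 mm in diameter, 91 mm tall, loose. Origin: centre of its underside.
- tip_box: Shut pipette-tip box with a clear lid standing on the other side of the small bottle, 89 x 118 x 77 mm (x, y, z), loose. Origin: centre of its underside.
- bottle_large: Large screw-cap bottle, 68 mm in diameter, 146 mm tall, loose, behind the work. Origin: centre of its underside.
- timer: Small flat bench timer, 64 x 66 x 19 mm, loose, in front of the work. Origin: centre of its underside.
There are look-alikes about, which are no part of the job. What is shaped like the bottle_small but brown or yellow is not meant.

How it is judged:
By the outcome, as a careful person would: the job done as asked, in the order asked, and still so for the second after the job is handed in, with the robot touching nothing.
It also fails if it takes over 72 s, if anything falls off the work surface, if the arm or the gripper's body presses on something with over 40 N, if the wrist force passes 120 N, or if a joint passes its speed limit or range.

## Working session

There is one attempt and no reset: what is moved stays moved. The work goes in short steps, Python scripts to look and compute and a tool call to move; the robot and the scene stay as the last step left them, time stands still between calls to the robot, and variables do not carry over. Pictures are saved under pics/ and viewed, at most 11 in all, crops included, and the job is handed in when it is done.

Besides the shell and the picture viewer there is one more tool, called after "Emit:" as name(argument=value, ...), one argument or row to a line, values as JSON. play_rows: Moves the arm, as the interface text tells. Shifts and turns lie within -1 to 1; 1 stands for 400 mm of shift or 90 degrees of turn. Its arguments: {"type":"object","properties":{"commands":{"type":"array"}},"required":["commands"]}

```bash
mkdir -p pics; cat > h.py <<'E'
import numpy as np, cv2
from rig import robot
from scipy.spatial.transform import Rotation as R
def cap(n,f):
    c=robot.capture(n); cv2.imwrite('pics/'+f+'.png',c['pixels']); np.savez('pics/'+f+'.npz',K=c['intrinsics'],T=c['cam_to_world']); return c
def ray(f,u,v,z):
    d=np.load('pics/'+f+'.npz');K,T=d['K'],d['T']
    p=np.linalg.inv(K)@[u,v,1]; w=T[:3,:3]@[p[0],-p[1],-p[2]]; o=T[:3,3]
    return o+w*(z-o[2])/w[2]
def proj(f,P):
    d=np.load('pics/'+f+'.npz');K,T=d['K'],d['T']
    c=T[:3,:3].T@(np.array(P)-T[:3,3]); p=K@[c[0],-c[1],-c[2]]; return p[:2]/p[2]
E
python3 - <<'E'
from h import *
cap('top','top0');cap('side','side0')
s=robot.get_state();print(s)
for f in('top0','side0'):
    d=np.load('pics/'+f+'.npz');print(d['K'],d['T'])
E
```

```text
{'t': 0.1, 'joint_positions': array([-1.36843083e+00,  3.13351484e-01,  1.49833473e+00, -1.81520226e-05,
        1.33100468e+00, -2.23406404e-01]), 'dq': array([ 0.00045287, -0.00090021, -0.0016878 ,  0.00044908,  0.00027901,
        0.0005692 ]), 'joint_torque': array([ 2.77803098e-03, -4.12899113e+01, -2.60142857e+01, -1.66811210e-04,
        3.05493719e-03, -5.69906661e-06]), 'tool_pos': array([ 0.21677318, -0.47791217,  0.23082402]), 'ee_rot': array([ 9.77424634e-01,  2.11283656e-01, -3.03777905e-06, -5.49181069e-04]), 'ft_force': array([ 0.12382051, -0.55786195,  0.25533113]), 'torque': array([ 0.01406799,  0.02812148, -0.01454365]), 'finger_force': 0.0, 'width': 0.08528730952161218}
[[369.34713248   0.         321.7617918 ]
 [  0.         369.34713248 202.25491895]
 [  0.           0.           1.        ]] [[-0.01435756  0.98123997 -0.19225499  0.39279527]
 [-0.99979495 -0.01683424 -0.0112549   0.04355684]
 [-0.01428022  0.19205398  0.98128046  0.95093148]
 [ 0.          0.          0.          1.        ]]
[[504.08231186   0.         323.90975604]
 [  0.         504.08231186 196.82567959]
 [  0.           0.           1.        ]] [[-0.85618861  0.27646497 -0.43647244  0.02678796]
 [-0.51625381 -0.42414877  0.74402945  0.94548743]
 [ 0.02056883  0.8623601   0.50587743  0.70689132]
 [ 0.          0.          0.          1.        ]]
```

View pics/top0.png

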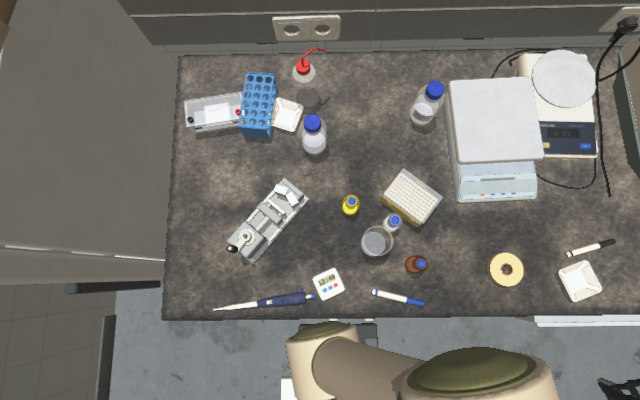

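View pics/side0.png

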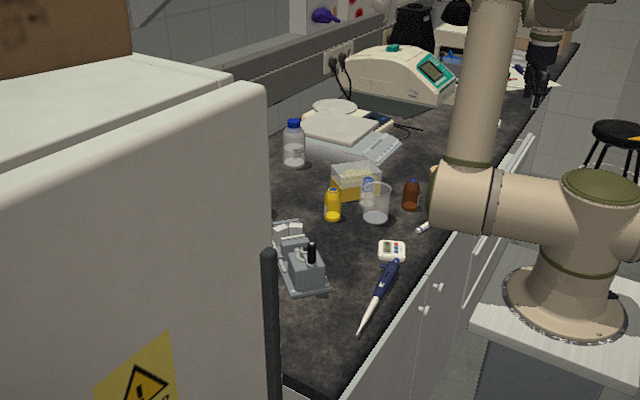

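The top view shows the clamp around (268,222), with its black crank handle near (233,248). The blue-capped small bottle is at (395,221), between the beaker (376,241) and the tip box (411,197). I'll enlarge both areas.

```bash
python3 - <<'E'
from h import *
a=cv2.imread('pics/top0.png')
b=cv2.resize(a[170:270,220:320],(600,600)[::1],interpolation=cv2.INTER_CUBIC)
c=cv2.resize(a[160:260,340:440],None,fx=6,fy=6,interpolation=cv2.INTER_CUBIC)
cv2.imwrite('pics/c1.png',np.hstack([cv2.resize(b,(400,400)),cv2.resize(c,(400,400))]))
for n,u,v,z in(('hand',233,248,.127),('cap',395,219,.084),('beaker',376,241,.05)):print(n,ray('top0',u,v,z))
E
```

```text
hand [0.45381063 0.2521741  0.127     ]
cap [ 0.51934104 -0.11906145  0.084     ]
beaker [ 0.47109229 -0.07656259  0.05      ]
```

View pics/c1.png

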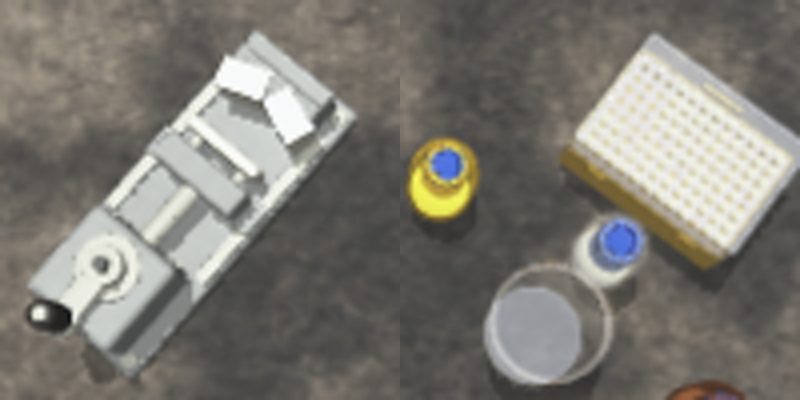

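```bash
python3 - <<'E'
from h import *
g=lambda x,y,z,o=(220,170):ray('top0',x/4+o[0],y/4+o[1],z)
cc=g(103,265,.086); ht=g(38,315,.127); 
A,B,C=g(255,33,.012),g(355,110,.012),g(125,378,.012)
print('cc',cc,'ht',ht,np.linalg.norm((ht-cc)[:2]),'corners',A,B,C,np.linalg.norm(A-B),np.linalg.norm(B-C))
d=B-C;yaw=np.arctan2(-d[1],-d[0]);print('yaw BC',np.degrees(yaw)); d=A-B; print('yaw AB',np.degrees(np.arctan2(d[1],d[0])))
mid=(A+B)/2;d=(cc-mid);print('yaw mid',np.degrees(np.arctan2(d[1],d[0])),np.linalg.norm(d[:2]))
# jaw: moving jaw block corners top (z .054) & V jaw
for n,p in dict(blk_far=(172,130),blk_far2=(248,190),blk_near=(155,148),blk_near2=(232,216),pad1=(195,115),pad2=(260,175),Va=(215,70),Vb=(310,135),Vv=(263,97),fix1=(245,55),fix2=(330,112)).items():
    w=g(*p,.054); th=yaw; q=(w-cc)[:2]; print(n,w.round(4),'clamp',(R.from_euler('z',-th).as_matrix()[:2,:2]@q+[.057,0]).round(4))
h=(ht-cc)[:2];print('crank ang',np.degrees(np.arctan2(h[1],h[0])-yaw))
print('cap',g(621-400,241,.081,(340,160)))
print('box corners',[g(x-400,y,.077,(340,160)).round(3) for x,y in((655,33),(800,155),(728,258),(570,148))])
print('beaker rim',[g(x-400,y,.091,(340,160)).round(3) for x,y in((485,325),(612,325),(550,263),(550,385))])
E
```

```text
cc [0.48388535 0.23335416 0.086     ] ht [0.45226841 0.25994058 0.127     ] 0.04130942720398094 corners [0.64274204 0.1532938  0.012     ] [0.58992204 0.08795515 0.012     ] [0.42031551 0.23392325 0.012     ] 0.0840184016951898 0.22377010898511057
yaw BC 139.28379607377548
yaw AB 51.04779966300242
yaw mid 139.59781129251917 0.1739255789127531
blk_far [0.5704 0.1996 0.054 ] clamp [-0.0306 -0.0308]
blk_far2 [0.532  0.1522 0.054 ] clamp [-0.0324  0.0302]
blk_near [0.5592 0.2099 0.054 ] clamp [-0.0154 -0.0314]
blk_near2 [0.5161 0.1619 0.054 ] clamp [-0.014   0.0332]
pad1 [0.5797 0.1854 0.054 ] clamp [-0.0469 -0.0261]
pad2 [0.5412 0.1448 0.054 ] clamp [-0.0442  0.0297]
Va [0.6082 0.1733 0.054 ] clamp [-0.0764 -0.0355]
Vb [0.5658 0.1139 0.054 ] clamp [-0.083   0.0371]
Vv [0.5904 0.1432 0.054 ] clamp [-0.0825 -0.0011]
fix1 [0.6175 0.1546 0.054 ] clamp [-0.0956 -0.0274]
fix2 [0.5801 0.1015 0.054 ] clamp [-0.1019  0.0372]
crank ang 0.6560026737616329
cap [ 0.51677824 -0.12005853  0.081     ]
box corners [array([ 0.645, -0.148,  0.077]), array([ 0.568, -0.231,  0.077]), array([ 0.506, -0.184,  0.077]), array([ 0.574, -0.093,  0.077])]
beaker rim [array([ 0.467, -0.037,  0.091]), array([ 0.466, -0.11 ,  0.091]), array([ 0.503, -0.076,  0.091]), array([ 0.432, -0.073,  0.091])]
```

Emit:
play_rows(
  commands=[
    {"delta_pos":[0,0,0],"rotation":[0,0,-0.116],"claw":0},
    {"delta_pos":[0,0,0],"rotation":[0,0,-0.116],"claw":0},
    {"delta_pos":[0,0,0],"rotation":[0,0,-0.116],"claw":0},
    {"delta_pos":[0,0,0],"rotation":[0,0,-0.116],"claw":0},
    {"delta_pos":[0,0,0],"rotation":[0,0,-0.116],"claw":0},
  ],
)

```text
t: 0.72
tool_pos: [0.2168, -0.478, 0.2309]
ee_rot: [0.783, 0.622, 0.0, -0.0]
ft_force: [-0.1, 0.1, -0.5]
width: 0.0853
finger_force: 0.0
```

Emit:
play_rows(
  commands=[
    {"delta_pos":[0,0,0],"rotation":[0,0,-0.116],"claw":0},
    {"delta_pos":[0,0,0],"rotation":[0,0,-0.116],"claw":0},
    {"delta_pos":[0,0,0],"rotation":[0,0,-0.116],"claw":0},
    {"delta_pos":[0,0,0],"rotation":[0,0,-0.116],"claw":0},
    {"delta_pos":[0,0,0],"rotation":[0,0,-0.116],"claw":0},
  ],
)

```text
t: 1.35
tool_pos: [0.2168, -0.478, 0.2309]
ee_rot: [0.429, 0.903, 0.0, -0.0]
ft_force: [0.4, 0.3, 0.3]
width: 0.0854
finger_force: 0.0
```

Emit:
play_rows(
  commands=[
    {"delta_pos":[0,0,0],"rotation":[0,0,-0.116],"claw":0},
    {"delta_pos":[0,0,0],"rotation":[0,0,0],"claw":0},
  ],
)

```text
t: 1.6
tool_pos: [0.2168, -0.478, 0.231]
ee_rot: [0.349, 0.937, 0.0, -0.0]
ft_force: [-0.2, -0.2, -0.7]
width: 0.0853
finger_force: 0.0
```

```bash
cat >> h.py <<'E'
def to(P):
    s=robot.get_state(); M=R.from_quat(s['ee_rot']); y=M.apply([0,1,0])
    print('t',round(s['t'],2),'pos',s['tool_pos'].round(4),'yaw_y',np.degrees(np.arctan2(y[1],y[0])).round(2),'tilt',M.apply([0,0,1]).round(3),'w',round(s['width'],4),'F',s['ft_force'].round(1))
    if P is not None: print('units',(M.inv().apply(np.array(P)-s['tool_pos'])/.4).round(4))
E
python3 -c "
from h import *
to([.47,.19,.231])"
```

```text
t 1.6 pos [ 0.2168 -0.478   0.231 ] yaw_y 49.14 tilt [-0.     0.001 -1.   ] w 0.0853 F [-0.2 -0.2 -0.7]
units [6.1380e-01 1.6772e+00 1.0000e-03]
```

Emit:
play_rows(
  commands=[
    {"delta_pos":[0.041,0.112,0],"rotation":[0,0,0],"claw":0},
    {"delta_pos":[0.041,0.112,0],"rotation":[0,0,0],"claw":0},
    {"delta_pos":[0.041,0.112,0],"rotation":[0,0,0],"claw":0},
    {"delta_pos":[0.041,0.112,0],"rotation":[0,0,0],"claw":0},
    {"delta_pos":[0.041,0.112,0],"rotation":[0,0,0],"claw":0},
  ],
)

```text
t: 2.22
tool_pos: [0.3013, -0.2534, 0.2313]
ee_rot: [0.351, 0.937, 0.0, 0.0]
ft_force: [0.6, 0.2, 0.5]
width: 0.0853
finger_force: 0.0
```

Emit:
play_rows(
  commands=[
    {"delta_pos":[0.041,0.112,0],"rotation":[0,0,0],"claw":0},
    {"delta_pos":[0.041,0.112,0],"rotation":[0,0,0],"claw":0},
    {"delta_pos":[0.041,0.112,0],"rotation":[0,0,0],"claw":0},
    {"delta_pos":[0.041,0.112,0],"rotation":[0,0,0],"claw":0},
    {"delta_pos":[0.041,0.112,0],"rotation":[0,0,0],"claw":0},
  ],
)

```text
t: 2.85
tool_pos: [0.3854, -0.0302, 0.2314]
ee_rot: [0.35, 0.937, -0.0, 0.0]
ft_force: [1.3, -0.8, -0.2]
width: 0.0855
finger_force: 0.0
```

Emit:
play_rows(
  commands=[
    {"delta_pos":[0.041,0.112,0],"rotation":[0,0,0],"claw":0},
    {"delta_pos":[0.041,0.112,0],"rotation":[0,0,0],"claw":0},
    {"delta_pos":[0.041,0.112,0],"rotation":[0,0,0],"claw":0},
    {"delta_pos":[0.041,0.112,0],"rotation":[0,0,0],"claw":0},
    {"delta_pos":[0.041,0.112,0],"rotation":[0,0,0],"claw":0},
  ],
)

```text
t: 3.48
tool_pos: [0.4696, 0.1931, 0.2312]
ee_rot: [0.35, 0.937, -0.0, 0.0]
ft_force: [0.6, -0.3, -0.8]
width: 0.0856
finger_force: 0.0
```

```bash
python3 -c "
from h import *
cap('wrist','w1'); to([.452,.26,.16])
print(np.load('pics/w1.npz')['T'].round(3))
for P in ([.454,.259,.127],[.4839,.2334,.086]):print(proj('w1',P))"
```

```text
t 3.52 pos [0.4704 0.1969 0.2309] yaw_y 49.11 tilt [ 0.     0.002 -1.   ] w 0.0851 F [-1.4  2.6 -0.8]
units [0.1379 0.0887 0.1775]
[[ 0.657 -0.724 -0.212  0.416]
 [ 0.754  0.63   0.186  0.242]
 [-0.001 -0.282  0.959  0.374]
 [ 0.     0.     0.     1.   ]]
[376.20299199 134.67667923]
[367.49294212 176.93104138]
```

View pics/w1.png

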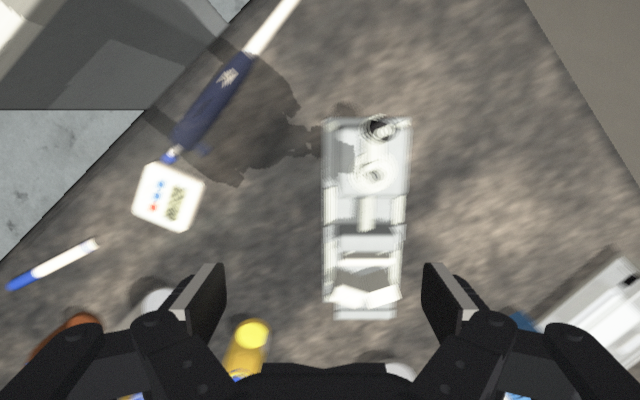

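The wrist view is motion-blurred. The crank hub is near (372,177) and the handle near (380,130), both close to where I predicted. The arm has settled now, so I'll retake it.

```bash
python3 -c "
from h import *
c=cap('wrist','w2')['pixels']; to(None)
cv2.imwrite('pics/c2.png',cv2.resize(c[100:330,290:450],None,fx=3.4,fy=2.6*3.4/2.6/1.3,interpolation=cv2.INTER_CUBIC))
for P in ([.454,.259,.127],[.4839,.2334,.086]):print(proj('w2',P))"
```

```text
t 3.58 pos [0.4697 0.1946 0.2307] yaw_y 49.2 tilt [-0.     0.001 -1.   ] w 0.0855 F [ 0.1 -0.   0.2]
[371.29723592 137.55887827]
[363.26219001 179.31637701]
```

View pics/c2.png

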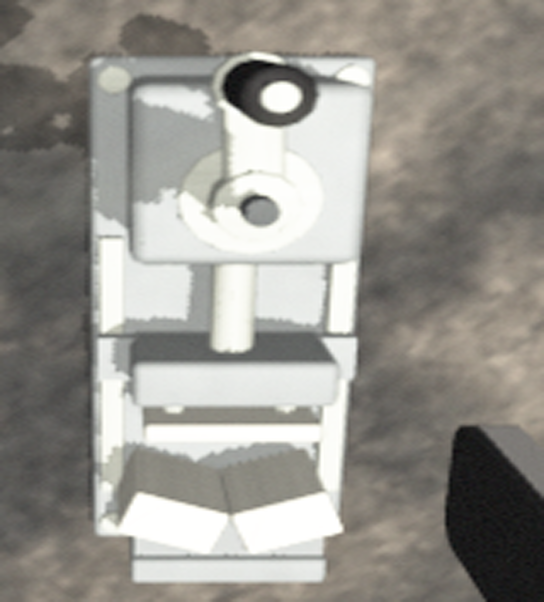

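Now it is sharp. The handle top is at (373.2,136.3), the hub at (366.8,180.3) and the V valley at (357.6,297).

```bash
python3 -c "
from h import *
g=lambda x,y,z:ray('w2',290+x/3.4,100+y/2.615,z)
print('handle',g(283,95,.127),'hub',g(261,210,.088),g(261,210,.082)); 
for n,p,z in (('valley',(230,515),.054),('basefl',(90,60),.012),('basefr',(375,60),.012),('basenl',(95,533),.012),('padL',(145,442),.052),('padR',(320,442),.052),('blkL',(133,405),.054),('blkR',(335,405),.054),('VL',(120,532),.054),('VR',(343,532),.054)): print(n,g(*p,z).round(4))
to(list(g(283,95,.127)[:2])+[.16])"
```

```text
handle [0.45423672 0.26061656 0.127     ] hub [0.48612493 0.23524454 0.088     ] [0.48759278 0.23503693 0.082     ]
valley [0.5888 0.1454 0.054 ]
basefl [0.4218 0.2312 0.012 ]
basefr [0.4798 0.2981 0.012 ]
basenl [0.5867 0.089  0.012 ]
padL [0.5463 0.146  0.052 ]
padR [0.5823 0.1875 0.052 ]
blkL [0.5306 0.1544 0.054 ]
blkR [0.5714 0.2014 0.054 ]
VL [0.5718 0.1135 0.054 ]
VR [0.6189 0.1679 0.054 ]
t 3.58 pos [0.4697 0.1946 0.2307] yaw_y 49.2 tilt [-0.     0.001 -1.   ] w 0.0855 F [ 0.1 -0.   0.2]
units [0.137  0.0998 0.1769]
```

Emit:
play_rows(
  commands=[
    {"delta_pos":[0.046,0.033,0.045],"rotation":[0,0,0],"claw":0.2},
    {"delta_pos":[0.046,0.033,0.045],"rotation":[0,0,0],"claw":0.2},
    {"delta_pos":[0.046,0.033,0.045],"rotation":[0,0,0],"claw":0.2},
    {"delta_pos":[0,0,0.06],"rotation":[0,0,0],"claw":0.2},
    {"delta_pos":[0,0,0.06],"rotation":[0,0,0],"claw":0.2},
  ],
)

```text
t: 4.2
tool_pos: [0.4531, 0.2572, 0.1286]
ee_rot: [0.35, 0.937, -0.0, -0.0]
ft_force: [0.0, -0.3, -0.7]
width: 0.0679
finger_force: 0.0
```

Emit:
play_rows(
  commands=[
    {"delta_pos":[0,0,0.06],"rotation":[0,0,0],"claw":0.2},
    {"delta_pos":[0,0,0.032],"rotation":[0,0,0],"claw":0.2},
    {"delta_pos":[0,0,0],"rotation":[0,0,0],"claw":1},
    {"delta_pos":[0,0,0],"rotation":[0,0,0],"claw":1},
    {"delta_pos":[0,0,0],"rotation":[0,0,0],"claw":1},
  ],
)

```text
t: 4.82
tool_pos: [0.4539, 0.2577, 0.0935]
ee_rot: [0.348, 0.937, 0.001, 0.001]
ft_force: [-1.2, -0.3, 6.1]
width: 0.0165
finger_force: 58.4
```

Emit:
play_rows(
  commands=[
    {"delta_pos":[0,0,0],"rotation":[0,0,0],"claw":1},
    {"delta_pos":[0,0,0],"rotation":[0,0,0],"claw":1},
  ],
)

```text
t: 5.08
tool_pos: [0.4539, 0.2577, 0.0935]
ee_rot: [0.348, 0.937, 0.001, 0.001]
ft_force: [-1.3, 0.1, 6.2]
width: 0.0166
finger_force: 58.4
```

```bash
python3 -c "
from h import *
to([.4545,.2605,.092])
for k in range(12):
  a,b=np.radians(30*k),np.radians(30*k+30); d=.1*np.array([np.cos(b)-np.cos(a),-(np.sin(b)-np.sin(a))]); print(30*k,d.round(4))"
```

```text
t 5.08 pos [0.4539 0.2577 0.0935] yaw_y 49.23 tilt [ 0.002  0.001 -1.   ] w 0.0166 F [-1.3  0.1  6.2]
units [0.0034 0.0064 0.0037]
0 [-0.0134 -0.05  ]
30 [-0.0366 -0.0366]
60 [-0.05   -0.0134]
90 [-0.05    0.0134]
120 [-0.0366  0.0366]
150 [-0.0134  0.05  ]
180 [0.0134 0.05  ]
210 [0.0366 0.0366]
240 [0.05   0.0134]
270 [ 0.05   -0.0134]
300 [ 0.0366 -0.0366]
330 [ 0.0134 -0.05  ]
```

Emit:
play_rows(
  commands=[
    {"delta_pos":[-0.0134,-0.05,-0.003],"rotation":[0,0,0],"claw":1},
    {"delta_pos":[-0.0366,-0.0366,0],"rotation":[0,0,0],"claw":1},
    {"delta_pos":[-0.05,-0.0134,0],"rotation":[0,0,0],"claw":1},
  ],
)

```text
t: 5.45
tool_pos: [0.4596, 0.2023, 0.0939]
ee_rot: [0.349, 0.937, 0.003, 0.002]
ft_force: [20.4, 29.0, -20.9]
width: 0.0164
finger_force: 60.0
```

```bash
python3 -c "
from h import *
to([.4539+.0302-.0262,.2577-.0262-.0302,.093])"
```

```text
t 5.45 pos [0.4596 0.2023 0.0939] yaw_y 49.16 tilt [ 0.006  0.005 -1.   ] w 0.0164 F [ 20.4  29.  -20.9]
units [ 0.0015 -0.0047  0.0022]
```

Emit:
play_rows(
  commands=[
    {"delta_pos":[0,0.006,0.002],"rotation":[0,0,0],"claw":1},
    {"delta_pos":[-0.05,0.0134,0],"rotation":[0,0,0],"claw":1},
  ],
)

```text
t: 5.7
tool_pos: [0.4771, 0.1942, 0.0936]
ee_rot: [0.348, 0.938, -0.0, -0.001]
ft_force: [-0.5, 14.1, 1.0]
width: 0.0161
finger_force: 62.4
```

Emit:
play_rows(
  commands=[
    {"delta_pos":[-0.0366,0.0366,0],"rotation":[0,0,0],"claw":1},
    {"delta_pos":[-0.0134,0.05,0],"rotation":[0,0,0],"claw":1},
  ],
)

```text
t: 5.95
tool_pos: [0.5159, 0.2067, 0.0934]
ee_rot: [0.349, 0.937, -0.0, -0.0]
ft_force: [-9.0, 3.3, 7.1]
width: 0.0162
finger_force: 63.0
```

```bash
python3 -c "
from h import *
to(None)"
```

```text
t 5.95 pos [0.5159 0.2067 0.0934] yaw_y 49.18 tilt [-0.001 -0.001 -1.   ] w 0.0162 F [-9.   3.3  7.1]
```

Emit:
play_rows(
  commands=[
    {"delta_pos":[0.0134,0.05,0],"rotation":[0,0,0],"claw":1},
    {"delta_pos":[0.0366,0.0366,0],"rotation":[0,0,0],"claw":1},
    {"delta_pos":[0.05,0.0134,0],"rotation":[0,0,0],"claw":1},
  ],
)

```text
t: 6.32
tool_pos: [0.5121, 0.2641, 0.0935]
ee_rot: [0.348, 0.937, 0.0, 0.001]
ft_force: [-3.8, -9.3, 7.1]
width: 0.0162
finger_force: 63.2
```

Emit:
play_rows(
  commands=[
    {"delta_pos":[0.05,-0.0134,0],"rotation":[0,0,0],"claw":1},
    {"delta_pos":[0.0366,-0.0366,0],"rotation":[0,0,0],"claw":1},
    {"delta_pos":[0.0134,-0.05,0],"rotation":[0,0,0],"claw":1},
  ],
)

```text
t: 6.7
tool_pos: [0.455, 0.2599, 0.0936]
ee_rot: [0.348, 0.938, 0.001, 0.002]
ft_force: [14.8, -9.5, -2.6]
width: 0.0164
finger_force: 62.5
```

```bash
python3 -c "
from h import *
to(None)"
```

```text
t 6.7 pos [0.455  0.2599 0.0936] yaw_y 49.31 tilt [ 0.004  0.001 -1.   ] w 0.0164 F [14.8 -9.5 -2.6]
```

Emit:
play_rows(
  commands=[
    {"delta_pos":[-0.0134,-0.05,0],"rotation":[0,0,0],"claw":1},
    {"delta_pos":[-0.0366,-0.0366,0],"rotation":[0,0,0],"claw":1},
    {"delta_pos":[-0.05,-0.0134,0],"rotation":[0,0,0],"claw":1},
    {"delta_pos":[-0.05,0.0134,0],"rotation":[0,0,0],"claw":1},
    {"delta_pos":[-0.0366,0.0366,0],"rotation":[0,0,0],"claw":1},
  ],
)

```text
t: 7.32
tool_pos: [0.4981, 0.1952, 0.0935]
ee_rot: [0.348, 0.937, -0.0, -0.001]
ft_force: [-5.9, 8.7, 6.1]
width: 0.0163
finger_force: 63.1
```

Emit:
play_rows(
  commands=[
    {"delta_pos":[-0.0134,0.05,0],"rotation":[0,0,0],"claw":1},
    {"delta_pos":[0.0134,0.05,0],"rotation":[0,0,0],"claw":1},
    {"delta_pos":[0.0366,0.0366,0],"rotation":[0,0,0],"claw":1},
    {"delta_pos":[0.05,0.0134,0],"rotation":[0,0,0],"claw":1},
    {"delta_pos":[0,0,0],"rotation":[0,0,0],"claw":1},
  ],
)

```text
t: 7.95
tool_pos: [0.5101, 0.2653, 0.0935]
ee_rot: [0.347, 0.938, 0.0, -0.0]
ft_force: [-0.9, 2.2, 5.7]
width: 0.0162
finger_force: 63.1
```

Emit:
play_rows(
  commands=[
    {"delta_pos":[0,0,0],"rotation":[0,0,0],"claw":0.3},
    {"delta_pos":[0,0,0],"rotation":[0,0,0],"claw":0.3},
    {"delta_pos":[0,0,-0.06],"rotation":[0,0,0],"claw":0.3},
    {"delta_pos":[0,0,-0.1],"rotation":[0,0,0],"claw":0.2},
    {"delta_pos":[0,0,-0.1],"rotation":[0,0,0],"claw":0.2},
  ],
)

```text
t: 8.57
tool_pos: [0.511, 0.2633, 0.1977]
ee_rot: [0.348, 0.937, -0.0, -0.0]
ft_force: [0.7, 0.5, 0.9]
width: 0.0685
finger_force: 0.0
```

```bash
python3 -c "
from h import *
to([.517,-.12,.20])
c=cap('top','top1')['pixels'];w=cap('wrist','w3')['pixels']
to([.517,-.12,.20])
cv2.imwrite('pics/c3.png',np.hstack([cv2.resize(c[160:270,220:320],(436,480),interpolation=3),cv2.resize(w,(360,480))]))
to(None)"
```

```text
t 8.57 pos [0.511  0.2633 0.1977] yaw_y 49.21 tilt [-0.001 -0.    -1.   ] w 0.0685 F [0.7 0.5 0.9]
units [-0.6374 -0.7158 -0.0055]
t 8.68 pos [0.5127 0.2639 0.2011] yaw_y 49.23 tilt [ 0.007  0.002 -1.   ] w 0.068 F [ 0.7  0.  -0.7]
units [-0.6349 -0.7199  0.0008]
t 8.68 pos [0.5127 0.2639 0.2011] yaw_y 49.23 tilt [ 0.007  0.002 -1.   ] w 0.068 F [ 0.7  0.  -0.7]
```

View pics/c3.png

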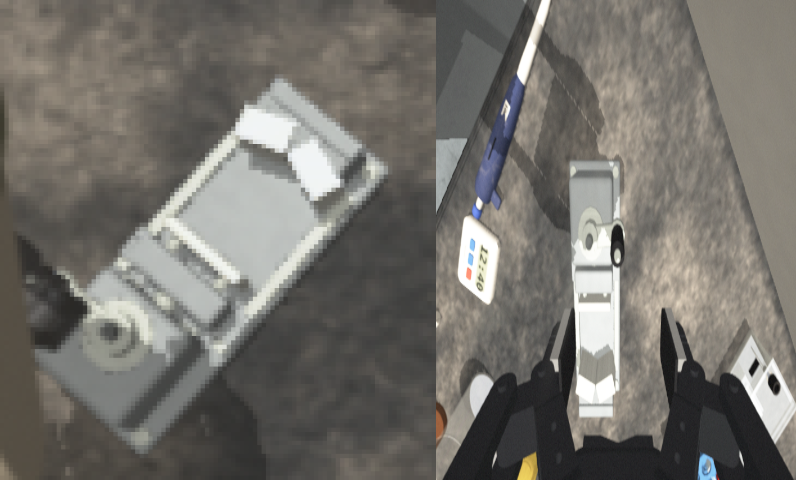

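The jaw is open wide, at about 55 mm, and the handle is on its +tool-y side. Next I move over the bottle.

Emit:
play_rows(
  commands=[
    {"delta_pos":[-0.0635,-0.072,0],"rotation":[0,0,0],"claw":0},
    {"delta_pos":[-0.0635,-0.072,0],"rotation":[0,0,0],"claw":0},
    {"delta_pos":[-0.0635,-0.072,0],"rotation":[0,0,0],"claw":0},
    {"delta_pos":[-0.0635,-0.072,0],"rotation":[0,0,0],"claw":0},
    {"delta_pos":[-0.0635,-0.072,0],"rotation":[0,0,0],"claw":0},
  ],
)

```text
t: 9.3
tool_pos: [0.513, 0.0702, 0.1961]
ee_rot: [0.348, 0.937, -0.0, -0.001]
ft_force: [0.5, -0.1, 0.1]
width: 0.0857
finger_force: 0.0
```

Emit:
play_rows(
  commands=[
    {"delta_pos":[-0.0635,-0.072,0],"rotation":[0,0,0],"claw":0},
    {"delta_pos":[-0.0635,-0.072,0],"rotation":[0,0,0],"claw":0},
    {"delta_pos":[-0.0635,-0.072,0],"rotation":[0,0,0],"claw":0},
    {"delta_pos":[-0.0635,-0.072,0],"rotation":[0,0,0],"claw":0},
    {"delta_pos":[-0.0635,-0.072,0],"rotation":[0,0,0],"claw":0},
  ],
)

```text
t: 9.93
tool_pos: [0.5151, -0.1216, 0.1961]
ee_rot: [0.348, 0.937, 0.0, -0.001]
ft_force: [0.4, -0.2, -0.6]
width: 0.085
finger_force: 0.0
```

Emit:
play_rows(
  commands=[
    {"delta_pos":[0,0,0],"rotation":[0,0,0],"claw":0.2},
    {"delta_pos":[0,0,0],"rotation":[0,0,0],"claw":0.2},
  ],
)

```text
t: 10.18
tool_pos: [0.5154, -0.1198, 0.1964]
ee_rot: [0.348, 0.937, 0.0, -0.001]
ft_force: [-0.5, -0.2, -0.4]
width: 0.0683
finger_force: 0.0
```

```bash
python3 -c "
from h import *
w=cap('wrist','w4')['pixels']; to([.517,-.12,.2])
print(proj('w4',[.517,-.12,.081]))"
```

```text
t 10.22 pos [ 0.5155 -0.1195  0.1965] yaw_y 49.28 tilt [-0.001  0.001 -1.   ] w 0.0681 F [-0.2  0.3  0.2]
units [-0.0036  0.0016 -0.0087]
[323.2993998  205.04015952]
```

View pics/w4.png

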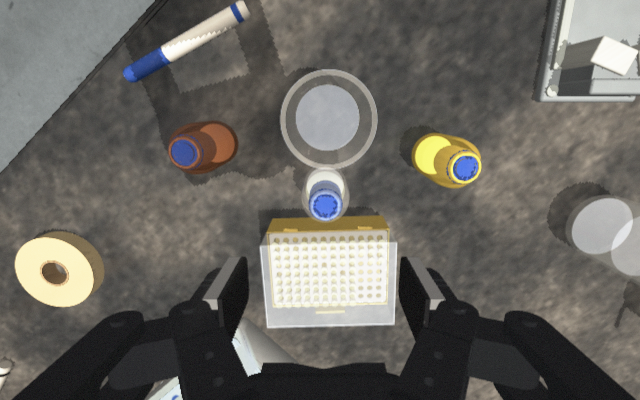

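```bash
python3 -c "
from h import *
p=ray('w4',325,205,.083); print(p); to(list(p[:2])+[.06])"
```

```text
[ 0.51743379 -0.11856986  0.083     ]
t 10.22 pos [ 0.5155 -0.1195  0.1965] yaw_y 49.28 tilt [-0.001  0.001 -1.   ] w 0.0681 F [-0.2  0.3  0.2]
units [-0.0024  0.005   0.3413]
```

Emit:
play_rows(
  commands=[
    {"delta_pos":[-0.0025,0.005,0.08],"rotation":[0,0,0],"claw":0.2},
    {"delta_pos":[0,0,0.08],"rotation":[0,0,0],"claw":0.2},
    {"delta_pos":[0,0,0.08],"rotation":[0,0,0],"claw":0.2},
    {"delta_pos":[0,0,0.07],"rotation":[0,0,0],"claw":0.2},
    {"delta_pos":[0,0,0.03],"rotation":[0,0,0],"claw":0.2},
  ],
)

```text
t: 10.85
tool_pos: [0.5172, -0.1184, 0.0596]
ee_rot: [0.348, 0.938, 0.0, -0.001]
ft_force: [-0.0, 0.1, 0.6]
width: 0.0683
finger_force: 0.0
```

Emit:
play_rows(
  commands=[
    {"delta_pos":[0,0,0],"rotation":[0,0,0],"claw":1},
    {"delta_pos":[0,0,0],"rotation":[0,0,0],"claw":1},
    {"delta_pos":[0,0,0],"rotation":[0,0,0],"claw":1},
    {"delta_pos":[0,0,0],"rotation":[0,0,0],"claw":1},
    {"delta_pos":[0,0,0],"rotation":[0,0,0],"claw":1},
  ],
)

```text
t: 11.48
tool_pos: [0.5184, -0.1199, 0.0622]
ee_rot: [0.348, 0.937, -0.0, 0.001]
ft_force: [-0.4, -0.3, 7.3]
width: 0.0247
finger_force: 58.7
```

```bash
python3 -c "
from h import *
to(None)"
```

```text
t 11.47 pos [ 0.5184 -0.1199  0.0622] yaw_y 49.23 tilt [ 0.002 -0.001 -1.   ] w 0.0247 F [-0.4 -0.3  7.3]
```

Emit:
play_rows(
  commands=[
    {"delta_pos":[0,0,-0.04],"rotation":[0,0,0],"claw":1},
    {"delta_pos":[0,0,-0.09],"rotation":[0,0,0],"claw":1},
    {"delta_pos":[0,0,-0.1],"rotation":[0,0,0],"claw":1},
    {"delta_pos":[0,0,-0.08],"rotation":[0,0,0],"claw":1},
    {"delta_pos":[0,0,-0.03],"rotation":[0,0,0],"claw":1},
  ],
)

```text
t: 12.1
tool_pos: [0.5182, -0.1198, 0.1993]
ee_rot: [0.348, 0.937, -0.0, 0.002]
ft_force: [-0.8, -0.9, -2.3]
width: 0.025
finger_force: 59.1
```

```bash
python3 -c "
from h import *
to([.5648,.1656,.2])
cap('wrist','w5')"
```

```text
t 12.1 pos [ 0.5182 -0.1198  0.1993] yaw_y 49.24 tilt [ 0.003 -0.001 -1.   ] w 0.025 F [-0.8 -0.9 -2.3]
units [ 0.3774  0.6165 -0.0024]
```

View pics/w5.png

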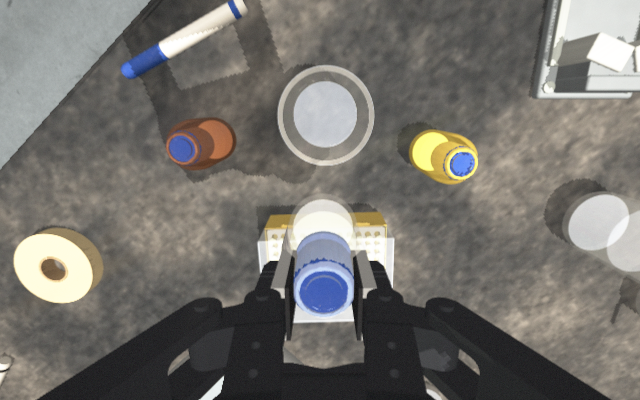

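The small bottle hangs upright in the fingers, with its cap at (323,293). The beaker and tip box have not moved.

```bash
python3 -c "
from h import *
print(ray('w5',323,293,.2191), proj('w5',[.5182,-.1198,.2191]), proj('w5',[.5182,-.1198,.137]))"
```

```text
[ 0.51936765 -0.11959972  0.2191    ] [320.80604304 291.40163764] [321.71054824 225.00603638]
```

Emit:
play_rows(
  commands=[
    {"delta_pos":[0.038,0.062,0],"rotation":[0,0,0],"claw":1},
    {"delta_pos":[0.038,0.062,0],"rotation":[0,0,0],"claw":1},
    {"delta_pos":[0.038,0.062,0],"rotation":[0,0,0],"claw":1},
    {"delta_pos":[0.038,0.062,0],"rotation":[0,0,0],"claw":1},
    {"delta_pos":[0.038,0.062,0],"rotation":[0,0,0],"claw":1},
  ],
)

```text
t: 12.78
tool_pos: [0.5407, 0.0249, 0.1956]
ee_rot: [0.348, 0.937, -0.0, -0.001]
ft_force: [-0.7, -0.4, -1.6]
width: 0.0249
finger_force: 59.1
```

Emit:
play_rows(
  commands=[
    {"delta_pos":[0.038,0.062,0],"rotation":[0,0,0],"claw":1},
    {"delta_pos":[0.038,0.062,0],"rotation":[0,0,0],"claw":1},
    {"delta_pos":[0.038,0.062,0],"rotation":[0,0,0],"claw":1},
    {"delta_pos":[0.038,0.062,0],"rotation":[0,0,0],"claw":1},
    {"delta_pos":[0.038,0.058,0],"rotation":[0,0,0],"claw":1},
  ],
)

```text
t: 13.4
tool_pos: [0.5631, 0.1672, 0.1955]
ee_rot: [0.348, 0.937, -0.0, -0.001]
ft_force: [0.4, 0.4, -1.7]
width: 0.0246
finger_force: 59.1
```

Emit:
play_rows(
  commands=[
    {"delta_pos":[0,0,0],"rotation":[0,0,0],"claw":1},
    {"delta_pos":[0,0,0],"rotation":[0,0,0],"claw":1},
  ],
)

```text
t: 13.65
tool_pos: [0.5632, 0.1657, 0.1961]
ee_rot: [0.348, 0.937, -0.0, -0.001]
ft_force: [0.2, -0.0, -1.9]
width: 0.0248
finger_force: 59.2
```

```bash
python3 -c "
from h import *
to([.5648,.1656,.076])"
```

```text
t 13.65 pos [0.5632 0.1657 0.1961] yaw_y 49.23 tilt [-0.002 -0.    -1.   ] w 0.0248 F [ 0.2 -0.  -1.9]
units [-0.0036  0.0029  0.3002]
```

Emit:
play_rows(
  commands=[
    {"delta_pos":[-0.0036,0.003,0.07],"rotation":[0,0,0],"claw":1},
    {"delta_pos":[0,0,0.08],"rotation":[0,0,0],"claw":1},
    {"delta_pos":[0,0,0.08],"rotation":[0,0,0],"claw":1},
    {"delta_pos":[0,0,0.04],"rotation":[0,0,0],"claw":1},
    {"delta_pos":[0,0,0.02],"rotation":[0,0,0],"claw":1},
  ],
)

```text
t: 14.28
tool_pos: [0.5654, 0.1657, 0.0805]
ee_rot: [0.349, 0.937, -0.0, -0.0]
ft_force: [-0.8, -0.6, -1.4]
width: 0.0246
finger_force: 59.3
```

Emit:
play_rows(
  commands=[
    {"delta_pos":[0,0,0.006],"rotation":[0,0,0],"claw":1},
    {"delta_pos":[0,0,0.004],"rotation":[0,0,0],"claw":1},
  ],
)

```text
t: 14.52
tool_pos: [0.5658, 0.1662, 0.0777]
ee_rot: [0.348, 0.937, 0.0, 0.001]
ft_force: [0.2, -1.1, -1.6]
width: 0.0247
finger_force: 59.3
```

```bash
python3 -c "
from h import *
to([.5648,.1656,.0742]);a=cap('side','s2')['pixels'];w=cap('wrist','w6')['pixels']
cv2.imwrite('pics/c4.png',np.hstack([cv2.resize(a[180:310,230:360],(480,480),interpolation=3),w[:,240:400].repeat(1,0)[:400].copy() if 0 else cv2.resize(w[0:400,200:460],(312,480))]))"
```

```text
t 14.53 pos [0.5658 0.1662 0.0777] yaw_y 49.24 tilt [ 0.002  0.    -1.   ] w 0.0247 F [ 0.2 -1.1 -1.6]
units [ 0.0009 -0.0029  0.0087]
```

View pics/c4.png

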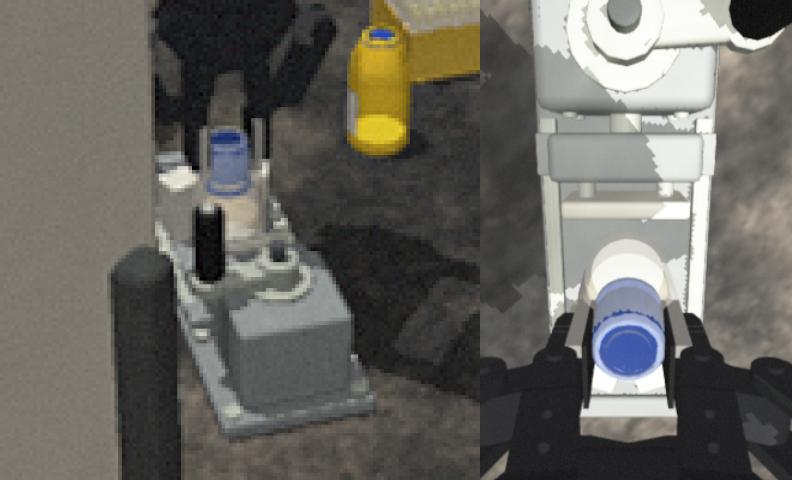

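The bottle stands upright and centred over the gap between the V and the pad. I'll lower the last few millimetres and release.

Emit:
play_rows(
  commands=[
    {"delta_pos":[0,-0.0015,0.004],"rotation":[0,0,0],"claw":1},
    {"delta_pos":[0,0,0.004],"rotation":[0,0,0],"claw":1},
    {"delta_pos":[0,0,0],"rotation":[0,0,0],"claw":1},
  ],
)

```text
t: 15.0
tool_pos: [0.5651, 0.1657, 0.0743]
ee_rot: [0.348, 0.937, 0.0, 0.0]
ft_force: [-1.6, 0.2, 4.5]
width: 0.0249
finger_force: 59.6
```

```bash
python3 -c "
from h import *
to([.5648,.1656,.0742])"
```

```text
t 15.0 pos [0.5651 0.1657 0.0743] yaw_y 49.24 tilt [ 0.001 -0.    -1.   ] w 0.0249 F [-1.6  0.2  4.5]
units [ 0.0004 -0.0008  0.0001]
```

Emit:
play_rows(
  commands=[
    {"delta_pos":[0,0,0],"rotation":[0,0,0],"claw":0.5},
    {"delta_pos":[0,0,0],"rotation":[0,0,0],"claw":0.25},
    {"delta_pos":[0,0,0],"rotation":[0,0,0],"claw":0.25},
    {"delta_pos":[0,0,-0.04],"rotation":[0,0,0],"claw":0.25},
    {"delta_pos":[0,0,-0.1],"rotation":[0,0,0],"claw":0.25},
  ],
)

```text
t: 15.62
tool_pos: [0.5643, 0.1657, 0.1299]
ee_rot: [0.348, 0.937, -0.001, -0.001]
ft_force: [-0.5, 0.2, 1.3]
width: 0.0638
finger_force: 0.0
```

Emit:
play_rows(
  commands=[
    {"delta_pos":[0,0,-0.12],"rotation":[0,0,0],"claw":0.25},
    {"delta_pos":[0,0,-0.06],"rotation":[0,0,0],"claw":0.25},
    {"delta_pos":[0,0,0],"rotation":[0,0,0],"claw":0.25},
    {"delta_pos":[0,0,0],"rotation":[0,0,0],"claw":0.25},
  ],
)

```text
t: 16.12
tool_pos: [0.5645, 0.1657, 0.2009]
ee_rot: [0.348, 0.937, -0.0, -0.001]
ft_force: [-0.1, 0.8, -1.1]
width: 0.0641
finger_force: 0.0
```

```bash
python3 -c "
from h import *
to([.5105,.264,.15]);w=cap('wrist','w7')['pixels']
cv2.imwrite('pics/c5.png',w[:,150:500]); to([.5105,.2645,.15]); print(proj('w7',[.5105,.2645,.127]))"
```

```text
t 16.12 pos [0.5645 0.1657 0.2009] yaw_y 49.24 tilt [-0.001 -0.    -1.   ] w 0.0641 F [-0.1  0.8 -1.1]
units [0.2626 0.0981 0.1274]
t 16.18 pos [0.5644 0.1657 0.2005] yaw_y 49.23 tilt [-0.002 -0.    -1.   ] w 0.0639 F [-0.5 -0.2  0. ]
units [0.2633 0.0992 0.1266]
[387.82208092  52.47277004]
```

View pics/c5.png

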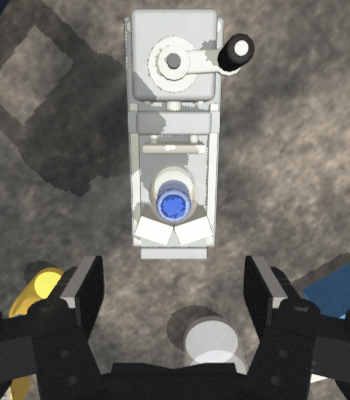

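The bottle stands upright and centred between the jaws. The handle top is at about (391,46).

```bash
python3 -c "
from h import *
p=ray('w7',391,46,.127);print(p); to([p[0],p[1],.15])
q=p[:2]-[.4856,.2333];print(np.hypot(*q),np.degrees(np.arctan2(q[1],q[0]))-139.2+360)"
```

```text
[0.50893521 0.2680929  0.127     ]
t 16.18 pos [0.5644 0.1657 0.2005] yaw_y 49.23 tilt [-0.002 -0.    -1.   ] w 0.0639 F [-0.5 -0.2  0. ]
units [0.2721 0.1035 0.1266]
0.04189365280244032 276.9506854354373
```

Emit:
play_rows(
  commands=[
    {"delta_pos":[0.0541,0.0202,0],"rotation":[0,0,0],"claw":0.4},
    {"delta_pos":[0.0541,0.0202,0],"rotation":[0,0,0],"claw":0.4},
    {"delta_pos":[0.0541,0.0202,0],"rotation":[0,0,0],"claw":0.4},
    {"delta_pos":[0.0541,0.0202,0],"rotation":[0,0,0],"claw":0.4},
    {"delta_pos":[0.0541,0.0202,0],"rotation":[0,0,0],"claw":0.4},
  ],
)

```text
t: 16.8
tool_pos: [0.508, 0.2686, 0.2011]
ee_rot: [0.348, 0.938, -0.0, -0.001]
ft_force: [0.2, -0.4, 0.6]
width: 0.0511
finger_force: 0.0
```

Emit:
play_rows(
  commands=[
    {"delta_pos":[0,0,0.07],"rotation":[0,0,0],"claw":0.4},
    {"delta_pos":[0,0,0.07],"rotation":[0,0,0],"claw":0.4},
    {"delta_pos":[0,0,0.07],"rotation":[0,0,0],"claw":0.4},
    {"delta_pos":[0,0,0.05],"rotation":[0,0,0],"claw":0.4},
    {"delta_pos":[0,0,0],"rotation":[0,0,0],"claw":0.4},
  ],
)

```text
t: 17.42
tool_pos: [0.5078, 0.2676, 0.0961]
ee_rot: [0.348, 0.938, -0.001, -0.002]
ft_force: [0.0, -0.2, 0.6]
width: 0.0515
finger_force: 0.0
```

Emit:
play_rows(
  commands=[
    {"delta_pos":[0,0,0],"rotation":[0,0,0],"claw":1},
    {"delta_pos":[0,0,0],"rotation":[0,0,0],"claw":1},
    {"delta_pos":[0,0,0],"rotation":[0,0,0],"claw":1},
    {"delta_pos":[0,0,0],"rotation":[0,0,0],"claw":1},
  ],
)

```text
t: 17.92
tool_pos: [0.5091, 0.2667, 0.0989]
ee_rot: [0.348, 0.937, -0.0, 0.0]
ft_force: [-5.3, -2.6, 6.2]
width: 0.0159
finger_force: 58.5
```

```bash
python3 -c "
from h import *
to([.5088,.267,.0935])"
```

```text
t 17.93 pos [0.5091 0.2667 0.0989] yaw_y 49.24 tilt [-0.    -0.001 -1.   ] w 0.0159 F [-5.3 -2.6  6.2]
units [0.001  0.     0.0134]
```

```bash
python3 -c "
import numpy as np
for k in range(12):
  a,b=np.radians(273.5-30*k),np.radians(243.5-30*k); d=.1*np.array([np.cos(b)-np.cos(a),-(np.sin(b)-np.sin(a))]); print(k,d.round(4))"
```

```text
0 [-0.0507 -0.0103]
1 [-0.0388 -0.0343]
2 [-0.0164 -0.0491]
3 [ 0.0103 -0.0507]
4 [ 0.0343 -0.0388]
5 [ 0.0491 -0.0164]
6 [0.0507 0.0103]
7 [0.0388 0.0343]
8 [0.0164 0.0491]
9 [-0.0103  0.0507]
10 [-0.0343  0.0388]
11 [-0.0491  0.0164]
```

Emit:
play_rows(
  commands=[
    {"delta_pos":[-0.0507,-0.0103,0],"rotation":[0,0,0],"claw":1},
    {"delta_pos":[-0.0388,-0.0343,0],"rotation":[0,0,0],"claw":1},
    {"delta_pos":[-0.0164,-0.0491,0],"rotation":[0,0,0],"claw":1},
  ],
)

```text
t: 18.3
tool_pos: [0.5174, 0.2111, 0.0988]
ee_rot: [0.349, 0.937, 0.001, 0.0]
ft_force: [-8.1, 10.0, 6.9]
width: 0.0162
finger_force: 59.2
```

Emit:
play_rows(
  commands=[
    {"delta_pos":[0.0103,-0.0507,0],"rotation":[0,0,0],"claw":1},
    {"delta_pos":[0.0343,-0.0388,0],"rotation":[0,0,0],"claw":1},
    {"delta_pos":[0.0491,-0.0164,0],"rotation":[0,0,0],"claw":1},
  ],
)

```text
t: 18.68
tool_pos: [0.4617, 0.2019, 0.099]
ee_rot: [0.349, 0.937, -0.0, 0.002]
ft_force: [5.6, 2.4, 1.8]
width: 0.0164
finger_force: 59.5
```

```bash
python3 -c "
from h import *
to(None); s=robot.get_state(); q=s['tool_pos'][:2]-[.4844,.2343];print(np.hypot(*q),np.degrees(np.arctan2(q[1],q[0]))-139.2)"
```

```text
t 18.68 pos [0.4617 0.2019 0.099 ] yaw_y 49.18 tilt [ 0.003 -0.002 -1.   ] w 0.0164 F [5.6 2.4 1.8]
0.039588836755736906 -264.14839355103663
```

Emit:
play_rows(
  commands=[
    {"delta_pos":[0.0507,0.0103,0],"rotation":[0,0,0],"claw":1},
    {"delta_pos":[0.0388,0.0343,0],"rotation":[0,0,0],"claw":1},
    {"delta_pos":[0.0164,0.0491,0],"rotation":[0,0,0],"claw":1},
  ],
)

```text
t: 19.05
tool_pos: [0.4529, 0.2598, 0.099]
ee_rot: [0.348, 0.937, -0.0, 0.0]
ft_force: [5.2, -8.5, 1.1]
width: 0.016
finger_force: 60.1
```

Emit:
play_rows(
  commands=[
    {"delta_pos":[-0.0103,0.0507,0],"rotation":[0,0,0],"claw":1},
    {"delta_pos":[-0.0343,0.0388,0],"rotation":[0,0,0],"claw":1},
    {"delta_pos":[-0.0491,0.0164,0],"rotation":[0,0,0],"claw":1},
  ],
)

```text
t: 19.42
tool_pos: [0.5095, 0.2668, 0.0987]
ee_rot: [0.348, 0.938, -0.001, -0.0]
ft_force: [-12.4, -12.0, 10.8]
width: 0.0163
finger_force: 60.9
```

Emit:
play_rows(
  commands=[
    {"delta_pos":[-0.0507,-0.0103,0],"rotation":[0,0,0],"claw":1},
    {"delta_pos":[-0.0388,-0.0343,0],"rotation":[0,0,0],"claw":1},
    {"delta_pos":[-0.0164,-0.0491,0],"rotation":[0,0,0],"claw":1},
    {"delta_pos":[0,0,0],"rotation":[0,0,0],"claw":1},
  ],
)

```text
t: 19.92
tool_pos: [0.5166, 0.2105, 0.0989]
ee_rot: [0.349, 0.937, 0.0, -0.0]
ft_force: [-4.9, 1.9, 7.0]
width: 0.016
finger_force: 60.5
```

```bash
python3 -c "
from h import *
to(None); s=robot.get_state(); q=s['tool_pos'][:2]-[.4844,.2343];print(np.hypot(*q),np.degrees(np.arctan2(q[1],q[0]))-139.2+360)"
```

```text
t 19.93 pos [0.5166 0.2105 0.0989] yaw_y 49.16 tilt [-0.     0.001 -1.   ] w 0.016 F [-4.9  1.9  7. ]
0.0400393673930422 184.28998746944131
```

Emit:
play_rows(
  commands=[
    {"delta_pos":[0.0051,-0.0254,0],"rotation":[0,0,0],"claw":1},
    {"delta_pos":[0.0052,-0.0253,0],"rotation":[0,0,0],"claw":1},
    {"delta_pos":[0,0,0],"rotation":[0,0,0],"claw":1},
    {"delta_pos":[0,0,0],"rotation":[0,0,0],"claw":1},
  ],
)

```text
t: 20.42
tool_pos: [0.5006, 0.1981, 0.0988]
ee_rot: [0.348, 0.937, 0.0, 0.0]
ft_force: [-2.2, -0.3, 9.5]
width: 0.0161
finger_force: 60.7
```

```bash
python3 -c "
from h import *
to(None); s=robot.get_state(); q=s['tool_pos'][:2]-[.4844,.2343];print(np.hypot(*q),np.degrees(np.arctan2(q[1],q[0]))-139.2+360)"
```

```text
t 20.43 pos [0.5006 0.1981 0.0988] yaw_y 49.23 tilt [ 0.001  0.    -1.   ] w 0.0161 F [-2.2 -0.3  9.5]
0.039673816215202246 154.84309023128816
```

Emit:
play_rows(
  commands=[
    {"delta_pos":[0,0,0],"rotation":[0,0,0],"claw":0.7},
    {"delta_pos":[0,0,0],"rotation":[0,0,0],"claw":0.4},
    {"delta_pos":[0,0,0],"rotation":[0,0,0],"claw":0.4},
    {"delta_pos":[0,0,-0.06],"rotation":[0,0,0],"claw":0.4},
    {"delta_pos":[0,0,-0.1],"rotation":[0,0,0],"claw":0.4},
  ],
)

```text
t: 21.05
tool_pos: [0.4999, 0.1981, 0.1613]
ee_rot: [0.348, 0.937, -0.001, -0.001]
ft_force: [1.0, -1.0, 1.0]
width: 0.051
finger_force: 0.0
```

Emit:
play_rows(
  commands=[
    {"delta_pos":[0,0,-0.12],"rotation":[0,0,0],"claw":0.4},
    {"delta_pos":[0,0,0],"rotation":[0,0,0],"claw":0.4},
    {"delta_pos":[0,0,0],"rotation":[0,0,0],"claw":0.4},
  ],
)

```text
t: 21.42
tool_pos: [0.5002, 0.1982, 0.2087]
ee_rot: [0.348, 0.937, -0.0, -0.001]
ft_force: [-0.2, -0.0, -1.0]
width: 0.0512
finger_force: 0.0
```

```bash
python3 -c "
from h import *
w=cap('wrist','w8')['pixels'];t=cap('top','top2')['pixels'];to(None)
cv2.imwrite('pics/c6.png',np.hstack([cv2.resize(w[100:340,260:420],(400,600),interpolation=3),cv2.resize(t[160:310,220:440],(400,600*150//220*0+273),interpolation=3) if 0 else np.vstack([cv2.resize(t[120:310,220:440],(400,345),interpolation=3),np.zeros((255,400,3),np.uint8)])]))
for P in ([.5013,.1992,.127],[.4844,.2343,.088],[.5716,.1597,.093]):print(proj('w8',P))"
```

```text
t 21.52 pos [0.5    0.1982 0.2082] yaw_y 49.24 tilt [-0.003 -0.    -1.   ] w 0.0511 F [ 0.1 -0.1  0.7]
[324.18297046 216.4686372 ]
[343.79588972 158.41512869]
[342.40996108 290.43812778]
```

View pics/c6.png

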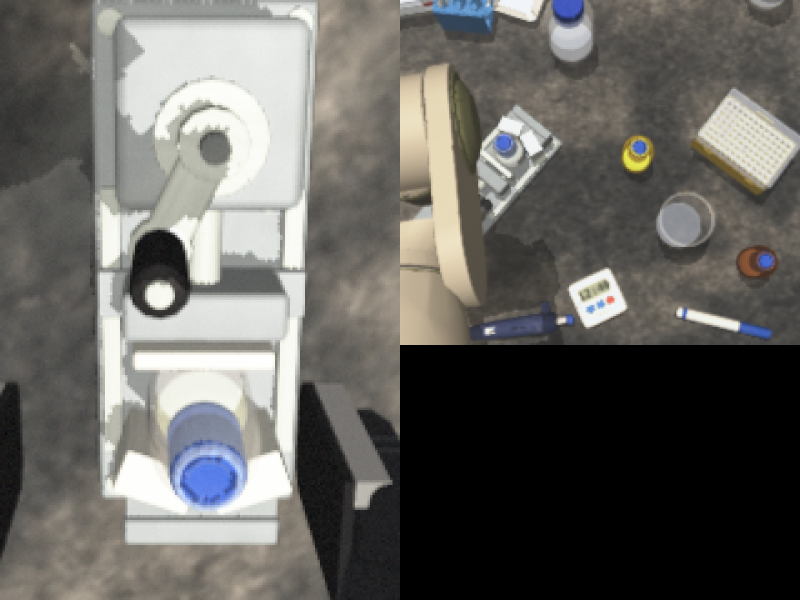

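```bash
python3 -c "
from h import *
ax=np.array([np.cos(np.radians(139.2)),np.sin(np.radians(139.2)),0])
X=lambda p:(p-np.array([.4844,.2343,0]))@ax*1000+57
print('free: pad front',X(ray('w2',290+235/3.4,100+442/2.615,.052)),'block',X(ray('w2',290+235/3.4,100+405/2.615,.054)))
print('now: pad front',X(ray('w8',260+203/2.5,100+370/2.5,.052)),'block',X(ray('w8',260+203/2.5,100+342/2.5,.054)))
q=ray('w8',260+160/2.5,100+295/2.5,.127)[:2]-[.4844,.2343];print(np.hypot(*q),np.degrees(np.arctan2(q[1],q[0]))+360-139.2)"
```

```text
free: pad front -47.591889356864655 block -30.243245785976768
now: pad front -35.30595643356068 block -22.83870753177392
0.04005918275530218 156.99305460944407
```

```bash
python3 -c "
from rig import robot
print(robot.close_job())"
```

```text
the job is handed in; nothing more can be done
None
```

The small bottle stands upright in the clamp, centred between the jaws, with the pad pushed in about 4 mm of its 8 mm travel. The gripper is clear, and I handed the job in at about 21.5 s. In the last top view the beaker, tip box, large bottle and timer looked undisturbed.

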